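# Start the analyser from the bench switch console

### The arm

A 6-joint arm with a two-finger parallel gripper is mounted at the origin on the work surface. World frame = base frame: x ahead of the robot, y to its left, z up, the work surface at z = 0. Lengths are in m, angles in rad, forces in N, time in s.
With the tool pointing down it reaches from about 0.3 to 0.85 m from the base axis. Payload 5.4 kg.
Tool frame: the origin (TCP) lies at the very end of the fingers, on their centre line; the grasp point (between the pads) lies 19 mm behind it; z points along the fingers, y is the direction in which the jaws open and shut (so a half turn about z gives the same grasp; the last joint's range is limited). The gripper opens to 85 mm and grips with 20 to 120 N. Pads are 22 mm wide; open, the fingers measure 114 mm over their backs; the gripper's body (76 mm by 85 mm) begins 54 mm behind the grasp point. The pads swing forward as they close: fully open they stand 13 mm farther back than shut.
Start: joints at [0.987, 0.158, 1.597, -0, 1.386, -0.21], TCP at [0.21, 0.535, 0.231] pointing down, gripper open.
Joint ranges: [-2.91, 2.91], [-0.94, 2.29], [0.18, 2.7], [-1.29, 4.43], [0.17, 2.64], [-3, 3]. Speed limits (rad/s): [2.57, 2.57, 3.14, 3.14, 3.14, 3.14].

### API

Orientations are given as a unit quaternion [w, x, y, z].
In Python, from rig import robot gives the robot as it stands. The module is installed in compiled form; this text tells all that it offers.
- The arm moves only by the tool jog_arm, never from a script. Its argument "targets" is one flat list of numbers, 7 for each row, row after row: the turn, a rotation vector about the tool's x, y, z in rad, then the shift along the tool's x, y, z in mm, then the closure, from 0 (fully open) to 1 (shut). A call has 1 to 12 rows; each row is the pose to reach, as a shift and turn from the pose measured when the call began, along the tool's axes at that moment; what a row does not reach only later rows make up. A row lasts 1/8 s, in which the tool goes at most 62.5 mm and 10.7 degrees, less where a joint would pass 70% of its speed; a pose out of reach is approached as far as the arm can. A call with a gripper value outside its range is refused whole. The fingers move at their own pace and stop on an object; the grip force is fixed at half the most. Time passes only in rows, so rows that repeat a pose let the fingers close. It gives the time, the measured TCP pose, the force and the opening at its end, in the units of the state.
- robot.get_obs(): the state, without advancing time (a new reading comes with each control period).
- robot.camera(name): name is "scene" or "top"; returns a dict with "color" (384x512x3 uint8, red, green, blue), "intrinsics" (3x3 intrinsics, pixels), "extrinsics" (4x4, takes a point from world to camera coordinates). Camera axes: x right, y down, z forward; pixel columns grow to the right and rows downward; lengths in m; the calibration is good to about 2 mm. A picture is of the moment at which its call begins. There is no depth.
- robot.close_job(): hands the job in, once; it reports no verdict.
The state is a dict: "clock": time; "joints": joint angles; "qd": joint speeds; "effort": joint torques, N m; "position": TCP position; "eef_rot": TCP orientation; "force": force on the tool from outside, world axes, zero at the start; "moment": the same for the moment, N m; "grip_width": opening from 0.0 (shut) to 1.0 (fully open).
Only numpy, scipy, OpenCV 4.12 (cv2) and the standard library are available. Lean on these libraries where they do the work, as an engineer would, in place of code of your own. Each camera call takes 0.05 s, during which the arm holds its last target. There are 200 camera calls.

### The job

Switch on the laboratory analyser at the bench console in its start-up order: with a fingertip press the raised end of the blue rocker (water unit), then the green one (analyser), then the yellow one (computer), each lightly, so that it tips over and stays on. Leave the white switch (reagent refrigerator) on and the red one (printer) off, and do not move the bottle, the specimen jar or the tube rack.

Things in the scene. Friction and masses are not known exactly. Their poses are not given: they have to be found in the camera images.
- console: Grey metal bench switch console bolted to the bench, flat-topped, 116 mm (its x) by 320 mm (its y) and 52 mm high, origin at the centre of its underside, x axis pointing away from the robot at yaw 0, z up; it cannot be moved. Five switches stand in a row along its y axis at 58 mm pitch, in an order that changes from start to start.
- blue_switch: Switch with the blue rocker (water unit): a fixed black plate 92 mm (x) by 54 mm (y), 6 mm thick, lying on the console's top; origin at the centre of its underside (52 mm above the bench), axes parallel to the console's. A small blue pilot lamp 9 mm wide and 3 mm high stands on the plate near its -x edge, 36 mm from the origin.
- blue_rocker (a joint): Tilt of the blue rocker, rad: 0 = off (the +x end stands raised, the rocker tilted 11 degrees), 0.4 = on (the +x end down, the -x end raised). It snaps over the middle (0.2) by itself and stays at either end. It starts off.
- blue_on_end (a point): Point on top of the blue rocker (dished, 44 mm x by 28 mm y), 16 mm from its middle towards its +x (on) end, marked by a short bar. Heights above the switch's origin: off, point 21 mm (13 mm to +x), end edge 23 mm; it takes about 5 N, snaps over when the end edge is pressed down to 18 mm, and stops hard 3 mm lower; on, point 14.5 mm. Keep below 30 N.
- green_switch: Switch with the green rocker (analyser): a fixed black plate 92 mm (x) by 54 mm (y), 6 mm thick, lying on the console's top; origin at the centre of its underside (52 mm above the bench), axes parallel to the console's. A small green pilot lamp 9 mm wide and 3 mm high stands on the plate near its -x edge, 36 mm from the origin.
- green_rocker (a joint): Tilt of the green rocker, rad: 0 = off (the +x end stands raised, the rocker tilted 11 degrees), 0.4 = on (the +x end down, the -x end raised). It snaps over the middle (0.2) by itself and stays at either end. It starts off.
- green_on_end (a point): Point on top of the green rocker (dished, 44 mm x by 28 mm y), 16 mm from its middle towards its +x (on) end, marked by a short bar. Heights above the switch's origin: off, point 21 mm (13 mm to +x), end edge 23 mm; it takes about 5 N, snaps over when the end edge is pressed down to 18 mm, and stops hard 3 mm lower; on, point 14.5 mm. Keep below 30 N.
- yellow_switch: Switch with the yellow rocker (computer): a fixed black plate 92 mm (x) by 54 mm (y), 6 mm thick, lying on the console's top; origin at the centre of its underside (52 mm above the bench), axes parallel to the console's. A small yellow pilot lamp 9 mm wide and 3 mm high stands on the plate near its -x edge, 36 mm from the origin.
- yellow_rocker (a joint): Tilt of the yellow rocker, rad: 0 = off (the +x end stands raised, the rocker tilted 11 degrees), 0.4 = on (the +x end down, the -x end raised). It snaps over the middle (0.2) by itself and stays at either end. It starts off.
- yellow_on_end (a point): Point on top of the yellow rocker (dished, 44 mm x by 28 mm y), 16 mm from its middle towards its +x (on) end, marked by a short bar. Heights above the switch's origin: off, point 21 mm (13 mm to +x), end edge 23 mm; it takes about 5 N, snaps over when the end edge is pressed down to 18 mm, and stops hard 3 mm lower; on, point 14.5 mm. Keep below 30 N.
- white_switch: Switch with the white rocker (reagent refrigerator): a fixed black plate 92 mm (x) by 54 mm (y), 6 mm thick, lying on the console's top; origin at the centre of its underside (52 mm above the bench), axes parallel to the console's. A small white pilot lamp 9 mm wide and 3 mm high stands on the plate near its -x edge, 36 mm from the origin.
- white_rocker (a joint): Tilt of the white rocker, rad: 0 = off (the +x end stands raised, the rocker tilted 11 degrees), 0.4 = on (the +x end down, the -x end raised). It snaps over the middle (0.2) by itself and stays at either end. It starts on.
- white_on_end (a point): Point on top of the white rocker (dished, 44 mm x by 28 mm y), 16 mm from its middle towards its +x (on) end, marked by a short bar. Heights above the switch's origin: off, point 21 mm (13 mm to +x), end edge 23 mm; it takes about 5 N, snaps over when the end edge is pressed down to 18 mm, and stops hard 3 mm lower; on, point 14.5 mm. Keep below 30 N.
- red_switch: Switch with the red rocker (printer): a fixed black plate 92 mm (x) by 54 mm (y), 6 mm thick, lying on the console's top; origin at the centre of its underside (52 mm above the bench), axes parallel to the console's. A small red pilot lamp 9 mm wide and 3 mm high stands on the plate near its -x edge, 36 mm from the origin.
- red_rocker (a joint): Tilt of the red rocker, rad: 0 = off (the +x end stands raised, the rocker tilted 11 degrees), 0.4 = on (the +x end down, the -x end raised). It snaps over the middle (0.2) by itself and stays at either end. It starts off.
- red_on_end (a point): Point on top of the red rocker (dished, 44 mm x by 28 mm y), 16 mm from its middle towards its +x (on) end, marked by a short bar. Heights above the switch's origin: off, point 21 mm (13 mm to +x), end edge 23 mm; it takes about 5 N, snaps over when the end edge is pressed down to 18 mm, and stops hard 3 mm lower; on, point 14.5 mm. Keep below 30 N.
- reagent_bottle: Loose amber bottle with white cap, 44 mm wide, 85 mm tall, origin under its centre, standing beside the console's +y end. Bystander.
- specimen_cup: Loose clear specimen jar with orange lid, 58 mm wide, 66 mm tall, origin under its centre, standing just beyond the console's +x side. Bystander.
- tube_rack: Loose blue rack, 50 by 104 mm, with capped sample tubes, 98 mm tall over all, origin under its centre, standing beside the console's -y end. Bystander.

How it is judged:
On the way, in this order (a step that is already met when the one before it is completed fails the run):
1. the blue rocker is on, green and yellow still off (value of joint blue_rocker above 0.34 rad and value of joint each of green_rocker, yellow_rocker below 0.06 rad), for 0.2 s.
2. the green rocker is on, yellow still off (value of joint each of blue_rocker, green_rocker above 0.34 rad and value of joint yellow_rocker below 0.06 rad), for 0.2 s.
3. the yellow rocker is on (value of joint each of blue_rocker, green_rocker, yellow_rocker above 0.34 rad), for 0.2 s.
At the end, for the whole second after the job is handed in: Blue, green, yellow and white rockers on (joint above 0.34 rad), red off (below 0.06 rad); bottle, jar and rack upright and within 12 mm of where they started (all of step 3 and value of joint white_rocker above 0.34 rad and value of joint red_rocker below 0.06 rad and distance of each of reagent_bottle, specimen_cup, tube_rack from where it was at the start of the episode below 0.012 m and angle between each of reagent_bottle, specimen_cup, tube_rack's own z axis and vertical below 0.2 rad); the robot touches nothing.
It fails at once if a switch came on before its turn, or one already on was switched off ((value of joint green_rocker above 0.2 rad and value of joint blue_rocker below 0.2 rad) or (value of joint yellow_rocker above 0.2 rad and value of joint green_rocker below 0.2 rad)).
It fails at once if the white refrigerator switch was turned off (value of joint white_rocker below 0.2 rad).
It fails at once if the red printer switch was turned on (value of joint red_rocker above 0.2 rad).
It fails at once if a switch or the console was pressed with more than 30 N (contact force between any of the arm, the fingers and console above 30 N or contact force between any of the arm, the fingers and blue_switch above 30 N or contact force between any of the arm, the fingers and green_switch above 30 N or contact force between any of the arm, the fingers and yellow_switch above 30 N or contact force between any of the arm, the fingers and white_switch above 30 N or contact force between any of the arm, the fingers and red_switch above 30 N).
It fails at once if the bottle, the jar or the tube rack was moved, lifted or tipped (not (distance of each of reagent_bottle, specimen_cup, tube_rack from where it was at the start of the episode below 0.012 m and angle between each of reagent_bottle, specimen_cup, tube_rack's own z axis and vertical below 0.2 rad)).
It also fails if it takes over 45 s, if anything falls off the work surface, if the arm or the gripper's body presses on something with over 40 N, if the wrist force passes 120 N, or if a joint passes its speed limit or range.

## Working session

There is one attempt and no reset: what is moved stays moved. The work goes in short steps, Python scripts to look and compute and a tool call to move; the robot and the scene stay as the last step left them, time stands still between calls to the robot, and variables do not carry over. Pictures are saved under pics/ and viewed, about 8 in all and at most 12, crops included, and the job is handed in when it is done.

Besides the shell and the picture viewer there is one more tool, called by a JSON object that holds its "method" and its "body", one argument or row to a line. jog_arm: Moves the arm, as the interface text tells. Its arguments: {"type":"object","properties":{"targets":{"type":"array","items":{"type":"number"}}},"required":["targets"]}

```bash
mkdir -p pics; python3 - <<'E'
from rig import robot
import cv2,numpy as np
np.set_printoptions(precision=4,suppress=True)
for n in("top","scene"):
    c=robot.camera(n); cv2.imwrite(f"pics/{n}0.png",c["color"][:,:,::-1]); np.savez(n+"0.npz",**c)
    print(c["intrinsics"],c["extrinsics"])
print(robot.get_obs())
E
```

```text
[[415.0399   0.     246.3863]
 [  0.     415.0399 193.2255]
 [  0.       0.       1.    ]] [[-0.0211 -0.9998 -0.0024  0.0199]
 [-0.9972  0.0212 -0.0718  0.5982]
 [ 0.0718  0.0009 -0.9974  1.1277]
 [ 0.      0.      0.      1.    ]]
[[471.404    0.     255.5675]
 [  0.     471.404  189.2164]
 [  0.       0.       1.    ]] [[-0.4512  0.8924  0.0097  0.2486]
 [ 0.6123  0.3174 -0.7241 -0.3235]
 [-0.6492 -0.3208 -0.6896  1.5536]
 [ 0.      0.      0.      1.    ]]
{'clock': 0.1, 'joints': array([ 0.9869,  0.159 ,  1.5981,  0.    ,  1.3862, -0.2101]), 'qd': array([ 0.0005, -0.0006, -0.0039, -0.0009,  0.001 , -0.0007]), 'effort': array([ -0.0004, -39.6992, -33.2336,  -0.0003,   0.0042,   0.    ]), 'position': array([0.2097, 0.5348, 0.2304]), 'eef_rot': array([-0.0004,  0.1858,  0.9826, -0.0008]), 'force': array([-0.6053, -0.6087,  1.0476]), 'moment': array([ 0.0015, -0.0357,  0.0359]), 'grip_width': 0.9991871489343196}
```

View pics/top0.png

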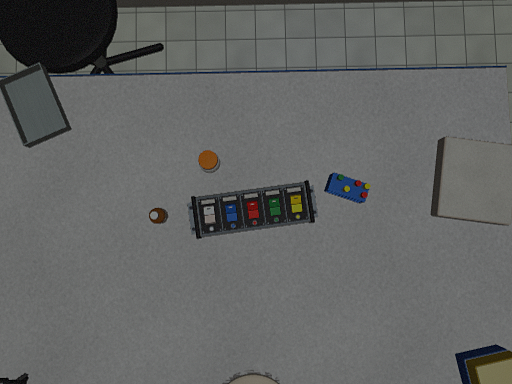

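View pics/scene0.png

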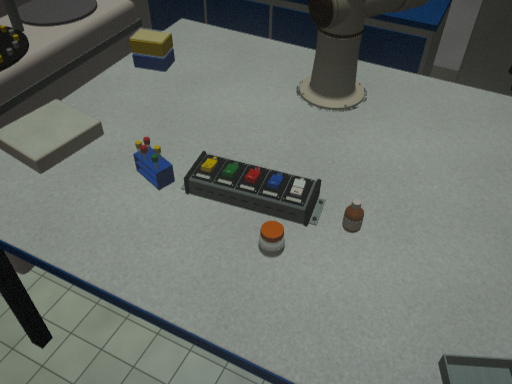

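The top view shows the console at about (252,210). From left (+y) to right the order is white, blue, red, green, yellow. The jar is at (208,160), the bottle at (158,215) and the rack at (347,188). The scene view agrees with this. I'll zoom in and measure next.

```bash
cat > h.py <<'E'
import numpy as np,cv2
np.set_printoptions(precision=4,suppress=True)
def ray(c,uv,z):
    R=c["extrinsics"][:3,:3];t=c["extrinsics"][:3,3];o=-R.T@t
    d=R.T@np.linalg.inv(c["intrinsics"])@np.r_[uv,1]; return o+d*(z-o[2])/d[2]
def blobs(c,box):
    x0,y0,x1,y1=box; h=cv2.cvtColor(c["color"],cv2.COLOR_RGB2HSV)
    R={"blue":(100,125),"green":(45,90),"yellow":(20,35),"red":(0,8)}
    out={}
    for k,(a,b) in R.items():
        m=cv2.inRange(h,(a,110,50),(b,255,255))
        if k=="red": m|=cv2.inRange(h,(172,110,50),(180,255,255))
        mm=np.zeros_like(m); mm[y0:y1,x0:x1]=m[y0:y1,x0:x1]
        n,l,s,ce=cv2.connectedComponentsWithStats(mm)
        out[k]=[(s[i],ce[i]) for i in range(1,n) if s[i][4]>=3]
    return out
E
python3 - <<'E'
from h import *
B={"top":(185,178,320,242),"scene":(180,145,328,225)}
for n in B:
    c=dict(np.load(n+"0.npz")); x0,y0,x1,y1=B[n]
    im=cv2.resize(c["color"][y0:y1,x0:x1,::-1],None,fx=5.4,fy=5.4,interpolation=cv2.INTER_CUBIC)
    cv2.imwrite(f"pics/{n}z.png",np.clip(im*1.4,0,255).astype('u1'))
    for k,v in blobs(c,B[n]).items():
        for s,ce in v: print(n,k,s,ce,ray(c,ce,.07))
E
```

```text
top blue [225 204  13  18 172] [230.8023 212.5349] [0.5447 0.0494 0.07  ]
top blue [232 224   3   3   8] [232.875 225.125] [0.5114 0.0445 0.07  ]
top green [269 198  12  18 154] [274.3247 206.7468] [ 0.5575 -0.066   0.07  ]
top green [275 218   3   3   7] [275.8571 219.2857] [ 0.5244 -0.0692  0.07  ]
top yellow [290 194  13  19 185] [295.7892 203.1189] [ 0.5659 -0.123   0.07  ]
top yellow [296 215   4   3   9] [297.6667 216.1111] [ 0.5315 -0.127   0.07  ]
top red [247 201  12  18 178] [252.5225 209.4101] [ 0.5517 -0.0082  0.07  ]
top red [253 221   3   4   7] [254.1429 222.4286] [ 0.5173 -0.0117  0.07  ]
scene blue [267 172  16  17 176] [274.6818 180.5966] [0.551  0.0507 0.07  ]
scene green [222 162  17  16 118] [230.2542 168.8898] [ 0.5628 -0.0646  0.07  ]
scene yellow [201 156  17  17 177] [208.8644 164.2429] [ 0.572  -0.1203  0.07  ]
scene red [244 167  17  17 177] [252.0339 175.1243] [ 0.5585 -0.0065  0.07  ]
```

View pics/topz.png

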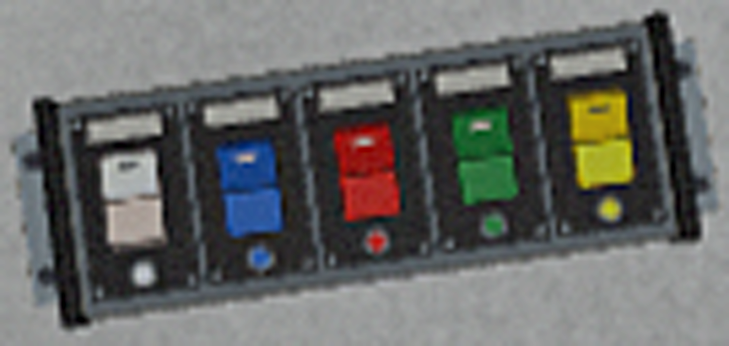

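View pics/scenez.png

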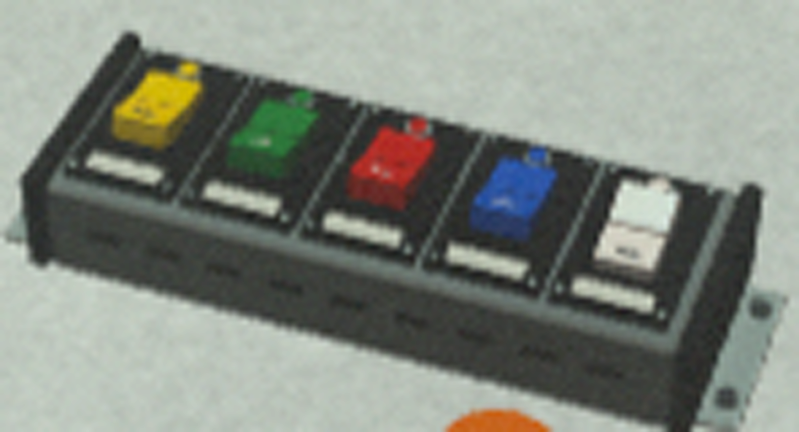

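The zoom shows each rocker's +x end with its bar. In the zoomed top crop the bars are at blue (246,158), green (482,127) and yellow (600,110). White is the only one tipped the other way. The console has thin black cheeks at both ends.

```bash
python3 - <<'E'
from h import *
from rig import robot
from scipy.spatial.transform import Rotation as Ro
c=dict(np.load("top0.npz")); s=dict(np.load("scene0.npz"))
bar={"white":(128,166),"blue":(246,158),"red":(364,142),"green":(482,127),"yellow":(600,110)}
lamp={"white":(143,273),"blue":(260,258),"red":(376,241),"green":(492,225),"yellow":(610,208)}
sb={"blue":(512,200),"red":(380,174),"green":(262,141),"yellow":(150,104)}
P=lambda d,k,z:ray(c,np.array(d[k])/5.4-.4+[185,178],z)[:2]
L=np.array([P(lamp,k,.060) for k in lamp])
off=np.array([116,58,0,-58,-116])/1e3
f0,f1=np.polyfit(off,L[:,0],1),np.polyfit(off,L[:,1],1)
yaw=np.arctan2(-f0[0],f1[0]);print("yaw",yaw,"pitch scale",np.hypot(f0[0],f1[0]))
ex=np.array([np.cos(yaw),np.sin(yaw)]);ey=np.array([-ex[1],ex[0]])
cen=np.array([f0[1],f1[1]])+.036*ex;print("console centre",cen)
for k,o in zip(bar,off):
    b=P(bar,k,.0665 if k=="white" else .073); print(k,"bar loc",[(b-cen)@ex,(b-cen)@ey-o],
     "scene bar",(lambda p:[(p-cen)@ex,(p-cen)@ey-o])(ray(s,np.array(sb[k])/5.4-.4+[180,145],.073)[:2]) if k in sb else "")
    print("  target",cen+o*ey+.019*ex)
o=robot.get_obs();q=o["eef_rot"];R0=Ro.from_quat(np.r_[q[1:],q[0]])
Rt=Ro.from_matrix(np.array([[-ex[0],ey[0],0],[-ex[1],ey[1],0],[0,0,-1]]))
print("turn",(R0.inv()*Rt).as_rotvec())
for k,of in zip(bar,off):
  print(k,"shift mm",1e3*R0.inv().apply(np.r_[cen+of*ey+.019*ex,.13]-o["position"]))
E
```

```text
yaw 0.11744918269992903 pitch scale 1.0009297947031306
console centre [ 0.5536 -0.008 ]
white bar loc [np.float64(0.017256189542367798), np.float64(-0.00016723952449974877)] scene bar 
  target [0.5589 0.1094]
blue bar loc [np.float64(0.012849410294575972), np.float64(-0.0003724814326313622)] scene bar [np.float64(0.011148747560532996), np.float64(0.002079573847696921)]
  target [0.5657 0.0518]
red bar loc [np.float64(0.012628917152358364), np.float64(-0.000562501405093594)] scene bar [np.float64(0.01572951369753641), np.float64(-0.00047097574077123027)]
  target [ 0.5725 -0.0058]
green bar loc [np.float64(0.011923672428774679), np.float64(-0.0007276924022234996)] scene bar [np.float64(0.013762947990720599), np.float64(-0.00020789880938016508)]
  target [ 0.5793 -0.0634]
yellow bar loc [np.float64(0.012187418157790324), np.float64(-0.0010778499250269635)] scene bar [np.float64(0.008197202427278644), np.float64(-0.00012015775740344126)]
  target [ 0.5861 -0.121 ]
turn [-0.0016 -0.0008 -0.4912]
white shift mm [-480.4594 -268.3425  100.6642]
blue shift mm [-507.819  -319.4839  100.7432]
red shift mm [-535.1786 -370.6254  100.8221]
green shift mm [-562.5382 -421.7668  100.9011]
yellow shift mm [-589.8979 -472.9082  100.9801]
```

{"method": "jog_arm", "body": {
  "targets": [0, 0, -0.491, -508, -319, 70, 1, 0, 0, -0.491, -508, -319, 70, 1, 0, 0, -0.491, -508, -319, 70, 1, 0, 0, -0.491, -508, -319, 70, 1, 0, 0, -0.491, -508, -319, 70, 1, 0, 0, -0.491, -508, -319, 70, 1, 0, 0, -0.491, -508, -319, 70, 1, 0, 0, -0.491, -508, -319, 70, 1, 0, 0, -0.491, -508, -319, 70, 1, 0, 0, -0.491, -508, -319, 70, 1, 0, 0, -0.491, -508, -319, 70, 1, 0, 0, -0.491, -508, -319, 70, 1]
}}

```text
clock: 1.6
position: [0.5654, 0.0526, 0.1602]
eef_rot: [-0.001, -0.058, 0.998, -0.0]
force: [-0.1, 0.2, -0.0]
grip_width: -0.0
```

```bash
cat > t.py <<'E'
from h import *
import sys
from rig import robot
from scipy.spatial.transform import Rotation as Ro
o=robot.get_obs();q=o["eef_rot"];R=Ro.from_quat(np.r_[q[1:],q[0]])
yaw=.1174;ex=np.array([np.cos(yaw),np.sin(yaw)]);ey=np.array([-ex[1],ex[0]]);cen=np.array([.5536,-.008])
Rt=Ro.from_matrix(np.array([[-ex[0],ey[0],0],[-ex[1],ey[1],0],[0,0,-1]]))
print(o["clock"],o["position"],o["force"],o["grip_width"],"turn",(R.inv()*Rt).as_rotvec())
for k,of in zip(["blue","green","yellow"],[.058,-.058,-.116]):
  print(k,"to z=.085:",1e3*R.inv().apply(np.r_[cen+of*ey+.019*ex,.085]-o["position"]))
if len(sys.argv)>1:
  for n in("top","scene"):
    c=robot.camera(n); x0,y0,x1,y1={"top":(185,150,325,255),"scene":(160,90,340,225)}[n]
    im=cv2.resize(c["color"][y0:y1,x0:x1,::-1],(400,300),interpolation=cv2.INTER_CUBIC)
    a=im if n=="top" else np.hstack([a,im])
  cv2.imwrite(sys.argv[1],np.clip(a*1.4,0,255).astype('u1'))
E
python3 t.py
```

```text
1.6 [0.5654 0.0526 0.1602] [-0.0825  0.2489 -0.0045] -0.00034552456957446034 turn [-0.0006 -0.0025 -0.0004]
blue to z=.085: [-0.3891 -0.8013 75.2031]
green to z=.085: [  -0.4364 -116.8012   75.271 ]
yellow to z=.085: [  -0.46   -174.8012   75.3049]
```

{"method": "jog_arm", "body": {
  "targets": [0, -0.002, 0, 0, -1, 40, 1, 0, -0.002, 0, 0, -1, 75, 1, 0, -0.002, 0, 0, -1, 82, 1, 0, -0.002, 0, 0, -1, 84, 1, 0, -0.002, 0, 0, -1, 85, 1, 0, -0.002, 0, 0, -1, 86, 1]
}}

```text
clock: 2.35
position: [0.5663, 0.0515, 0.0756]
eef_rot: [0.001, -0.058, 0.998, -0.001]
force: [0.0, -0.5, 1.4]
grip_width: -0.002
```

{"method": "jog_arm", "body": {
  "targets": [0, 0, 0, 0, 0, 2, 1, 0, 0, 0, 0, 0, 3, 1, 0, 0, 0, 0, 0, 4, 1, 0, 0, 0, 0, 0, 4, 1]
}}

```text
clock: 2.85
position: [0.5678, 0.0516, 0.0726]
eef_rot: [0.003, -0.058, 0.998, -0.001]
force: [4.3, 1.9, 4.7]
grip_width: -0.0
```

{"method": "jog_arm", "body": {
  "targets": [0, 0, 0, 0, 0, 1, 1, 0, 0, 0, 0, 0, 2, 1, 0, 0, 0, 0, 0, 3, 1, 0, 0, 0, 0, 0, 3, 1]
}}

```text
clock: 3.35
position: [0.5667, 0.0516, 0.0686]
eef_rot: [0.001, -0.058, 0.998, -0.0]
force: [0.0, -0.1, 0.5]
grip_width: -0.003
```

```bash
python3 t.py pics/b1.png
```

```text
3.35 [0.5667 0.0516 0.0686] [ 0.0285 -0.1431  0.5429] -0.003319154393728598 turn [-0.0011  0.0029 -0.0004]
blue to z=.085: [  0.9401   0.3394 -16.4399]
green to z=.085: [   0.8896 -115.6605  -16.3129]
yellow to z=.085: [   0.8644 -173.6605  -16.2493]
```

View pics/b1.png

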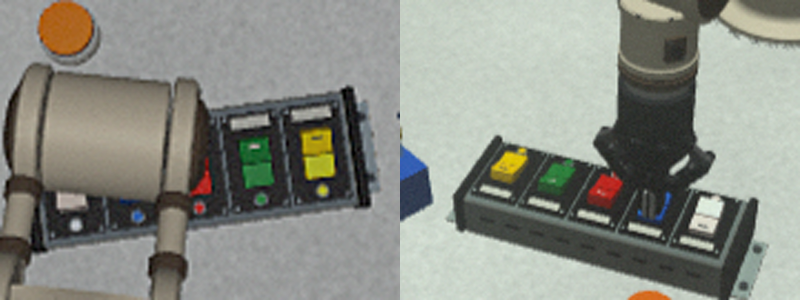

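The force fell from 5 N to 0.5 N at z = 0.0686, so blue has snapped over. The picture shows the fingertip on the lowered end of blue, with red, green and yellow unchanged. Next I lift and move over green.

{"method": "jog_arm", "body": {
  "targets": [0, 0.002, 0, 0, 0, -30, 1, 0, 0.002, 0, 0, 0, -50, 1, 0, 0.002, 0, 1, -58, -50, 1, 0, 0.002, 0, 1, -116, -50, 1, 0, 0.002, 0, 1, -116, -50, 1, 0, 0.002, 0, 1, -116, -50, 1]
}}

```text
clock: 4.2
position: [0.5792, -0.0633, 0.1189]
eef_rot: [0.001, -0.058, 0.998, -0.0]
force: [-0.3, 0.2, 0.0]
grip_width: 0.003
```

```bash
python3 t.py pics/b2.png
```

```text
4.2 [ 0.5792 -0.0633  0.1189] [-0.2933  0.2376  0.0049] 0.002506205358113588 turn [-0.0005  0.0014 -0.001 ]
blue to z=.085: [  0.127  115.9648  33.8842]
green to z=.085: [ 0.0116 -0.0351 33.942 ]
yellow to z=.085: [ -0.0461 -58.0351  33.9709]
```

View pics/b2.png

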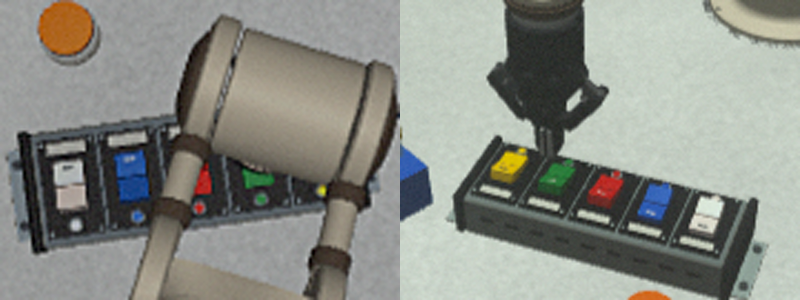

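Blue is on: its shading now matches white's, and red is unchanged. The tip is above green, so I press that now.

{"method": "jog_arm", "body": {
  "targets": [0, 0.001, 0, 0, 0, 25, 1, 0, 0.001, 0, 0, 0, 38, 1, 0, 0.001, 0, 0, 0, 42, 1, 0, 0.001, 0, 0, 0, 44, 1, 0, 0.001, 0, 0, 0, 45, 1, 0, 0.001, 0, 0, 0, 46, 1, 0, 0.001, 0, 0, 0, 47, 1, 0, 0.001, 0, 0, 0, 48, 1, 0, 0.001, 0, 0, 0, 49, 1, 0, 0.001, 0, 0, 0, 50, 1, 0, 0.001, 0, 0, 0, 50, 1]
}}

```text
clock: 5.68
position: [0.5783, -0.0624, 0.068]
eef_rot: [-0.001, -0.059, 0.998, -0.0]
force: [-0.3, -0.7, -0.7]
grip_width: -0.003
```

{"method": "jog_arm", "body": {
  "targets": [0, 0, 0, 0, 0, -30, 1, 0, 0, 0, 0, 0, -51, 1, 0, 0, 0, 0, -30, -51, 1, 0, 0, 0, -1, -59, -51, 1, 0, 0, 0, -1, -59, -51, 1, 0, 0, 0, -1, -59, -51, 1]
}}

```text
clock: 6.42
position: [0.5859, -0.1201, 0.1185]
eef_rot: [-0.001, -0.059, 0.998, 0.0]
force: [-0.0, 0.8, 0.6]
grip_width: 0.0
```

```bash
python3 t.py pics/b3.png
```

```text
6.425 [ 0.5859 -0.1201  0.1185] [-0.0097  0.7845  0.5524] 0.0004565912634947332 turn [ 0.001  -0.0028  0.0008]
blue to z=.085: [ -0.3378 173.0975  33.621 ]
green to z=.085: [-0.2446 57.0976 33.5102]
yellow to z=.085: [-0.1981 -0.9023 33.4548]
```

View pics/b3.png

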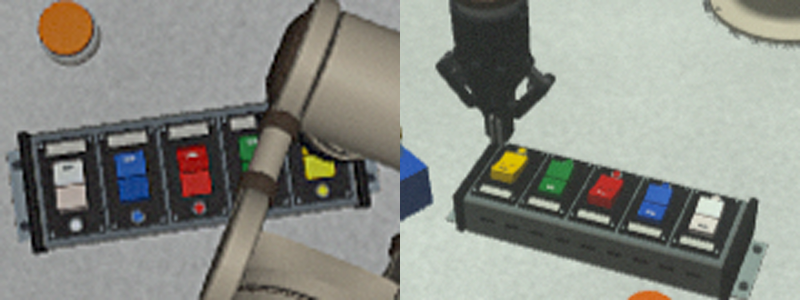

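```bash
python3 - <<'E'
from h import *
from rig import robot
c=robot.camera("scene");s0=np.load("scene0.npz")["color"]
f=lambda a:np.clip(cv2.resize(a[145:225,180:328,::-1],(740,290),interpolation=cv2.INTER_CUBIC)*1.4,0,255)
cv2.imwrite("pics/b4.png",np.vstack([f(s0),f(c["color"])]).astype('u1'))
E
```

```text
(no output)
```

View pics/b4.png

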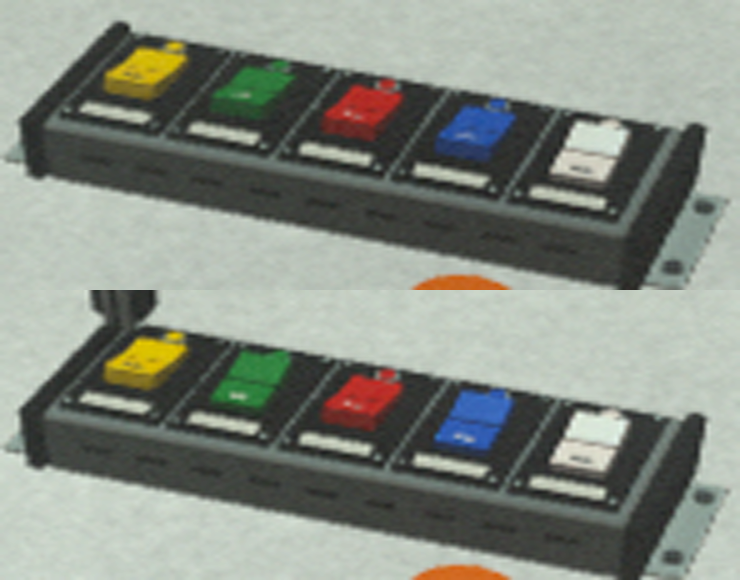

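The comparison shows green and blue tipped on, with the lower end towards the viewer. White is still on, and red and yellow are off. Now yellow.

{"method": "jog_arm", "body": {
  "targets": [0, -0.002, 0, 0, -1, 25, 1, 0, -0.002, 0, 0, -1, 38, 1, 0, -0.002, 0, 0, -1, 42, 1, 0, -0.002, 0, 0, -1, 44, 1, 0, -0.002, 0, 0, -1, 45, 1, 0, -0.002, 0, 0, -1, 46, 1, 0, -0.002, 0, 0, -1, 47, 1, 0, -0.002, 0, 0, -1, 48, 1, 0, -0.002, 0, 0, -1, 49, 1, 0, -0.002, 0, 0, -1, 50, 1, 0, -0.002, 0, 0, -1, 50, 1]
}}

```text
clock: 7.95
position: [0.5853, -0.1207, 0.0679]
eef_rot: [-0.001, -0.06, 0.998, 0.001]
force: [0.0, 0.6, 0.6]
grip_width: 0.002
```

{"method": "jog_arm", "body": {
  "targets": [0, 0, 0, 0, 0, -40, 1, 0, 0, 0, 0, 0, -90, 1, 0, 0, 0, 0, 0, -140, 1, 0, 0, 0, 60, 0, -150, 1, 0, 0, 0, 120, 0, -150, 1, 0, 0, 0, 140, 0, -150, 1, 0, 0, 0, 140, 0, -150, 1, 0, 0, 0, 140, 0, -150, 1]
}}

```text
clock: 8.95
position: [0.4473, -0.1376, 0.2183]
eef_rot: [-0.001, -0.06, 0.998, 0.0]
force: [-0.2, -0.1, -0.6]
grip_width: 0.002
```

```bash
python3 - <<'E'
from h import *
from rig import robot
o=robot.get_obs();print(o["clock"],o["position"],o["force"])
c=robot.camera("scene");s0=np.load("scene0.npz")["color"]
f=lambda a:np.clip(cv2.resize(a[125:260,120:380,::-1],(780,405),interpolation=cv2.INTER_CUBIC)*1.4,0,255)
cv2.imwrite("pics/b5.png",f(c["color"]).astype('u1'))
d=cv2.absdiff(c["color"],s0).max(2)
for n,(x0,y0,x1,y1) in dict(rack=(130,132,178,190),jar=(255,218,290,256),bottle=(340,195,368,235)).items(): print(n,d[y0:y1,x0:x1].mean(),(d[y0:y1,x0:x1]>60).sum())
E
```

```text
8.95 [ 0.4473 -0.1376  0.2183] [-0.1784 -0.1184 -0.6387]
rack 2.680316091954023 0
jar 2.887218045112782 0
bottle 2.50625 0
```

View pics/b5.png

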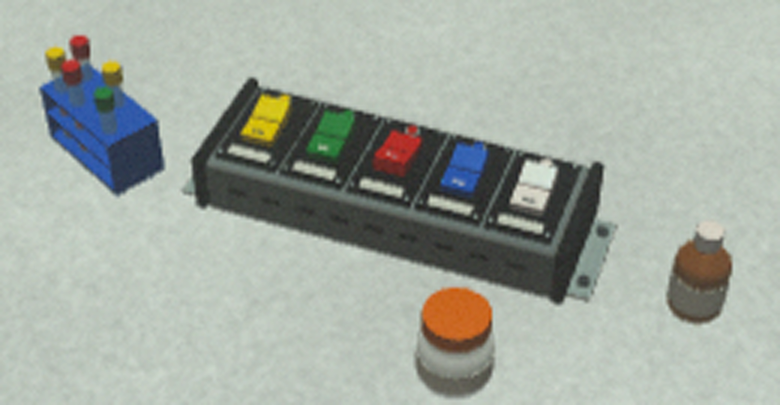

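Yellow (266,120), green (331,133), blue (464,168) and white (535,185) are all on, and red (397,150) is off. The bystanders are unchanged and the arm is clear.

```bash
python3 -c "
from rig import robot
print(robot.close_job())"
```

```text
the job is handed in; nothing more can be done
None
```

I pressed the blue, green and yellow rockers in that order with the closed fingertips, and handed the job in with the robot's clock at about 9 s.

- **Switches:** the last picture shows blue, green, yellow and white on and red off.
- **Press force:** the highest reading I saw was about 7 N, during the blue press. The force was only read at the end of each move, so the peaks on green and yellow were not captured. After each press it read 1 N or less.
- **Bystanders:** the bottle, jar and rack show no change between the first and last scene pictures.
- **Arm:** it ended clear of everything, about 0.22 m above the bench.

None of my checks failed. The only disagreement was that the two cameras placed the rocker marks up to about 4 mm apart, and the presses worked from the top-view positions.

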